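Isolate, then hold the lamp driver against its sprung contacts

ROBOT

A 7-joint arm with a two-finger parallel gripper is mounted at the origin on the work surface. World frame = base frame: x ahead of the robot, y to its left, z up, the work surface at z = 0. Lengths are in m, angles in rad, forces in N, time in s.
With the tool pointing down it reaches from about 0.4 to 0.85 m from the base axis. Payload 4.5 kg.
Tool frame: the origin (TCP) lies midway between the tips of the shut fingers; the grasp point (between the pads) lies 19 mm behind it; z points along the fingers, x is the direction in which the jaws open and shut, and the axes are right-handed (so a half turn about z gives the same grasp; the last joint's range is limited). The gripper opens to 88 mm and grips with 3 to 60 N. Pads are 18 mm wide; open, the fingers measure 123 mm over their backs; the gripper's body (75 mm by 187 mm) begins 45 mm behind the grasp point.
Start: joints at [-1.069, 0.689, -0.195, 1.565, 0.157, 0.902, -0.215], TCP at [0.282, 0.558, 0.239] pointing down, gripper open.
Joint ranges: [-3.01, 3.01], [-0.46, 2.08], [-1.47, 1.51], [0.13, 2.56], [-1, 4.14], [0.04, 2.09], [-2.66, 2.66]. Speed limits (rad/s): [2.57, 2.57, 3.14, 3.14, 3.14, 3.14, 3.14].

INTERFACE

Orientations are given as a unit quaternion [x, y, z, w].
In Python, from plant import r gives the robot as it stands. The module is installed in compiled form; this text tells all that it offers.
- The arm moves only by the tool play_rows, never from a script. Its argument "increments" is a list of rows, each a list of 7 numbers: the opening, from 0 (shut) to 1 (fully open), then the shift along the tool's x, y, z in mm, then the turn, a rotation vector about the tool's x, y, z in rad. In form: [[hand, dx, dy, dz, wx, wy, wz], ...]. A call has exactly 8 rows; each row shifts and turns the pose as measured when the row begins, along the tool's axes as they then stand; what a row does not reach is not made up. A row lasts 1/8 s, in which the tool goes at most 62.5 mm and 10.7 degrees, less where a joint would pass 70% of its speed; a pose out of reach is approached as far as the arm can. A call is refused whole if a number of a shift passes 62.5 or a number of a turn 0.188, either way. A call with a gripper value outside its range is refused whole. The fingers move at their own pace and stop on an object; "grip_force" is the grip in N (left out, the last holds). Time passes only in rows, so rows that do not move let the fingers close, or fill a call up. It gives the time, the measured TCP pose, the force and the opening at its end, in the units of the state.
- r.get_state(): the state, without advancing time (a new reading comes with each control period).
- r.snapshot(name): name is "scene" or "top" or "wrist"; returns the picture (384x512x3 uint8, red, green, blue); there is no depth.
- r.get_calibration(name): a dict with "fx", "fy", "cx", "cy" (pixels), "dist" ([k1, k2, p1, p2, k3] as OpenCV has them; the pictures are not rectified), "R" (3x3) and "t" (3): a world point X has camera coordinates R X + t. Camera axes: x right, y down, z forward; pixel columns grow to the right and rows downward; lengths in m; the calibration is good to about 2 mm. A picture is of the moment at which its call begins: read the wrist's pose just before it. get_calibration takes no time and is no camera call; for the wrist camera it gives the pose at the moment of the call.
- r.finish_job(): hands the job in, once; it reports no verdict.
The state is a dict: "clock": time; "q": joint angles; "qd": joint speeds; "joint_torque": joint torques, N m; "tool_pos": TCP position; "eef_rot": TCP orientation; "contact_force": force on the tool from outside, world axes, zero at the start; "moment": the same for the moment, N m; "opening": opening from 0.0 (shut) to 1.0 (fully open).
Only numpy, scipy, OpenCV 4.12 (cv2) and the standard library are available. Lean on these libraries where they do the work, as an engineer would, in place of code of your own. Each camera call takes 0.05 s, during which the arm holds its last target.

TASK

The fitter wants a third hand for the new under-shelf lamp: first turn the red isolator handle fully to off (its white-tipped end to the green dot), and only once it is off lay the blue driver module flat in the aluminium cradle with its brass-contact end squarely and centrally against the sprung white contact plate. Push the plate back with the module until the black pointer stands well inside the green band (about 10 newtons), never to the end of the plate's travel, and keep it there steadily for at least three seconds; the program finishes while still holding it pressed like that, for the fitter to screw it down. Leave everything else on the counter where it is.

Things in the scene. Friction and masses are not known exactly. Their poses are not given: they have to be found in the camera images.
- isolator: grey box with yellow top, 96 x 96 mm and 54 mm tall, fixed to the counter; origin at the centre of its underside, z up. The handle turns about the vertical axis through its centre. A green dot (off) lies 39 mm from that axis towards the box's own +x; a red dot (on) lies 60 degrees clockwise of it seen from above
- isolator_handle (a joint): angle of the red handle: 0 = off (white-tipped end at the green dot, end stop), 1.047 = on (at the red dot, end stop), growing clockwise seen from above. To switch off, turn it anticlockwise. It stays where it is left and takes about 0.12 N m to turn
- handle_grip (a point): centre of the top of the red handle's bar, on the turning axis, 90 mm above the counter; turns with the handle, its x runs along the bar to the white-tipped end. The bar is 60 mm long, 14 mm thick and 28 mm tall (62 to 90 mm above the counter), above a black disc of 54 mm diameter
- cradle: fixed to the counter; origin: centre of the underside of its bed, x = pressing direction (level), z up. Bed: flat aluminium plate 200 (x) by 90 (y) by 6 mm thick. Grey guide block on its +x end, x 60 to 100 mm, 80 mm wide, top 42 mm above the counter, with a scale on top: white, then green (x 71.5 to 87.5 mm), then red
- contact_plate: white sprung plate, 60 wide, 36 tall, 12 mm thick; origin: centre of its pressing face, which looks to the cradle's -x; at rest at x 15, y 0, z 28.5 mm in the cradle's frame. Slides to the cradle's +x up to 30 mm (end stop), springs back if released. Push = 2 N + 0.5 N per mm: green band is 8 to 24 mm of travel (6 to 14 N), its middle 16 mm (10 N)
- module: blue lamp driver box, 100 mm long (its x), 50 mm wide (y), 45 mm tall (z), 0.25 to 0.5 kg, loose; origin at the centre of its underside. Its +x end carries two brass contacts that also show on top; that end goes to the contact plate. Best gripped across its 50 mm width
- module_front (a point): centre of the module's brass-contact end face (x = +50 mm, 22.5 mm above its underside); it meets the contact plate's origin when the module lies flat and central in the cradle
- jar_a: glass jar, 60 mm across, 100 mm tall, brass-coloured cap, on the white round turntable (220 mm across, top 27 mm above the counter). Bystander, to be left alone. Origin: centre of its underside
- jar_b: same jar, steel cap, on the turntable. Bystander, to be left alone. Origin: centre of its underside
- jar_c: same jar, black cap, on the turntable. Bystander, to be left alone. Origin: centre of its underside
- dabba: closed round steel tin, 132 mm across, 96 mm tall with its knob. Bystander, to be left alone. Origin: centre of its underside
- silicone_lid: round black lid lying flat, 160 mm across, 24 mm tall at its knob. Bystander, to be left alone. Origin: centre of its underside
- pestle: steel pestle lying on its side along its own x, 150 mm long, 36 mm thick. Bystander, to be left alone. Origin: under the middle of its length, at counter level
- screwdriver: the fitter's screwdriver, lying on the counter. Bystander, to be left alone. Origin: on its length, at counter level
- screw_cup: small blue bowl, 64 mm across, 50 mm tall. Bystander, to be left alone. Origin: centre of its underside
- pointer (a point): middle of the crossbar of the black T-shaped pointer carried by the contact plate over the scale, 48.5 mm to the cradle's +x of the pressing face, 46 mm above the counter; the crossbar is 34 mm long and lies across the cradle. At rest it lies 63.5 mm from the cradle's origin, over the white; green is 71.5 to 87.5 mm
Things that resemble listed ones, but are neither listed nor needed, are in the scene too. Leave any orange look-alike of the cradle alone. Of the things that look like the module, the larger one is meant.

How it is judged:
By the outcome, as a careful person would: the job done as asked, in the order asked, and still so for the second after the job is handed in, while the arm keeps its last pose, push and grip.
It also fails if it takes over 59 s, if anything falls off the work surface, if the arm or the gripper's body presses on something with over 40 N, if the wrist force passes 120 N, or if a joint passes its speed limit or range.

## Working session

There is one attempt and no reset: what is moved stays moved. The work goes in short steps, Python scripts to look and compute and a tool call to move; the robot and the scene stay as the last step left them, time stands still between calls to the robot, and variables do not carry over. Pictures are saved under pics/ and viewed, and the job is handed in when it is done.

Besides the shell and the picture viewer there is one more tool, called after "Emit:" as name([rows], argument=value, ...), one row to a line, values as JSON. play_rows: Moves the arm, as the interface text tells. Its arguments: {"type":"object","properties":{"increments":{"type":"array"},"grip_force":{"type":"number"}},"required":["increments"]}

```bash
mkdir -p pics; ls; cat > h.py <<'E'
import numpy as np, cv2
from plant import r
def snap(cam,name):
    c=r.get_calibration(cam); im=r.snapshot(cam); cv2.imwrite(f'pics/{name}.png',im[:,:,::-1]); np.savez(f'pics/{name}.npz',im=im,**{k:np.array(v) for k,v in c.items()}); return im
E
python3 - <<'E'
from h import *
print(r.get_state())
for c in("scene","top","wrist"):
    snap(c,c+"0"); k=r.get_calibration(c); print(c,k)
E
```

```text
pics
{'clock': 0.0, 'q': array([-1.06917072,  0.68997189, -0.19451081,  1.56633321,  0.15729994,
        0.90252429, -0.21511897]), 'qd': array([ 8.10425370e-04,  1.09195396e-03,  5.80310744e-04,  5.66660034e-04,
        1.89359617e-03, -4.59037937e-05, -1.03971917e-03]), 'joint_torque': array([ 8.39677559e-04, -5.27554071e+01, -1.26672439e+00, -1.53435820e+01,
       -5.26903197e-02,  6.62354840e-03,  1.72882551e-04]), 'tool_pos': array([0.28160251, 0.557253  , 0.2379204 ]), 'eef_rot': array([ 8.51730696e-01,  5.23978979e-01, -7.46681263e-04,  5.41829179e-04]), 'contact_force': array([-0.17043571, -0.28350529, -0.49669266]), 'moment': array([0.03763808, 0.00319159, 0.041176  ]), 'opening': 0.9979644878592151}
scene {'fx': 441.4871379469121, 'fy': 441.4871379469121, 'cx': 251.40102764726677, 'cy': 191.564851661272, 'dist': array([-0.11565126,  0.        ,  0.        ,  0.        ,  0.        ]), 'R': array([[ 0.5659084 ,  0.82418784,  0.0214962 ],
       [ 0.44572361, -0.28390296, -0.84895793],
       [-0.69359797,  0.49001379, -0.52802305]]), 't': array([-0.32999931, -0.16863404,  1.75564758])}
top {'fx': 383.6069819266675, 'fy': 383.6069819266675, 'cx': 254.19164900018114, 'cy': 193.41327960741557, 'dist': array([0.04510933, 0.        , 0.        , 0.        , 0.        ]), 'R': array([[ 3.27775144e-04, -9.99912748e-01,  1.32056710e-02],
       [-9.89698543e-01, -2.21498206e-03, -1.43149880e-01],
       [ 1.43166640e-01, -1.30227124e-02, -9.89612915e-01]]), 't': array([-0.02006089,  0.59233037,  1.40050621])}
wrist {'fx': 285.11881699649115, 'fy': 285.11881699649115, 'cx': 256.7619756598683, 'cy': 190.358607272189, 'dist': array([0.00476498, 0.        , 0.        , 0.        , 0.        ]), 'R': array([[ 0.45066654,  0.89269141, -0.00130871],
       [ 0.84832814, -0.42781284,  0.3119544 ],
       [ 0.27791913, -0.14169762, -0.95009618]]), 't': array([-0.62521751, -0.04427144,  0.39039087])}
```

View pics/scene0.png

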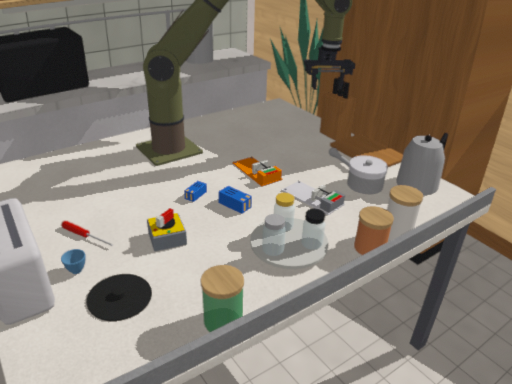

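View pics/top0.png

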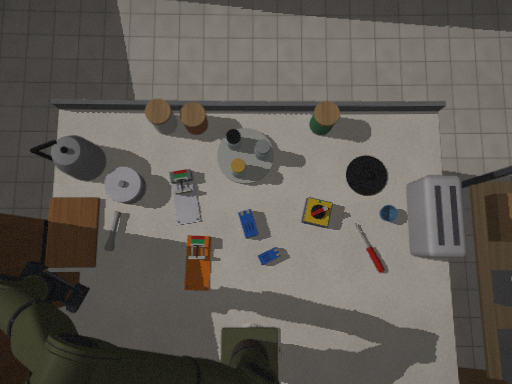

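View pics/wrist0.png

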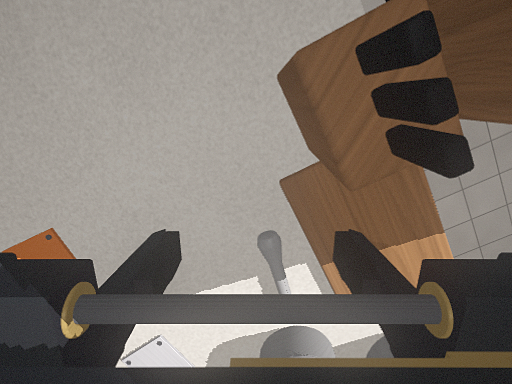

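The top view shows these candidates:
- **Modules:** the large blue one at about (249,224) and a small blue one at (269,257). I choose the large one.
- **Cradles:** the aluminium one at (186,197) and an orange one at (198,262). I choose the aluminium one.
- **Isolator:** (318,212), and nothing else looks like it.

Next I'll check these in a close crop.

```bash
python3 - <<'E'
import cv2
a=cv2.imread('pics/top0.png')[155:285,160:345]
cv2.imwrite('pics/top0c.png',cv2.resize(a,None,fx=4.3,fy=4.3,interpolation=cv2.INTER_CUBIC))
a=cv2.imread('pics/scene0.png')[145:255,135:355]
cv2.imwrite('pics/scene0c.png',cv2.resize(a,None,fx=3.6,fy=3.6,interpolation=cv2.INTER_CUBIC))
E
```

```text
(no output)
```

View pics/top0c.png

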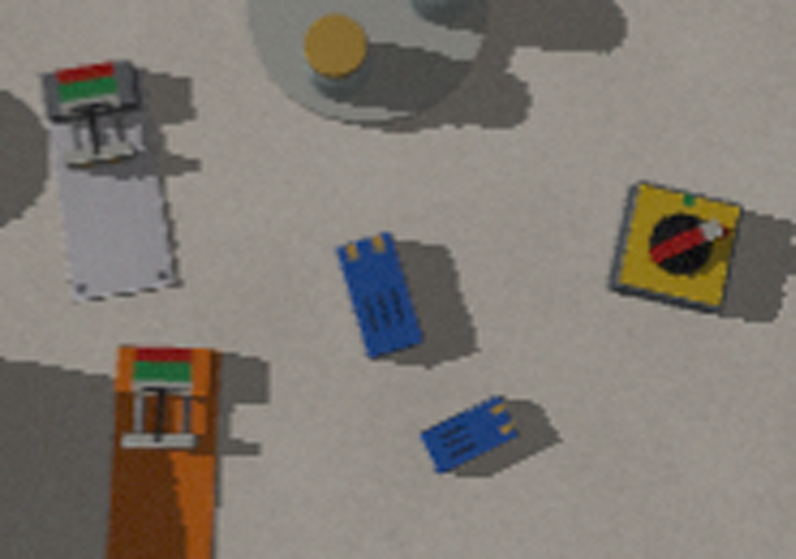

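View pics/scene0c.png

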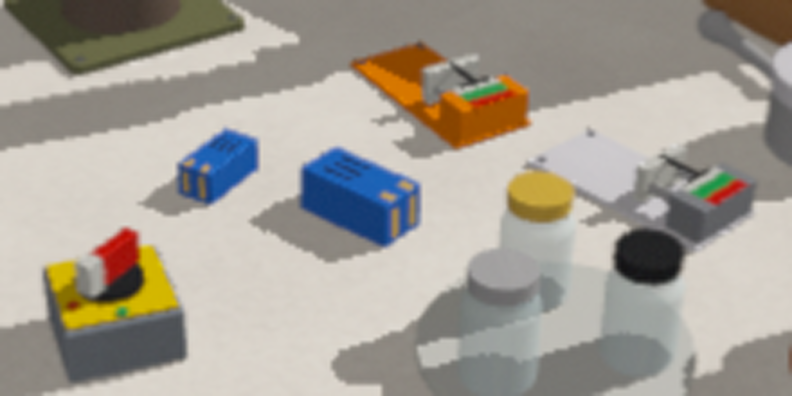

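```bash
cat >> h.py <<'E'
def ray(c,uv,z):
    K=np.array([[c['fx'],0,c['cx']],[0,c['fy'],c['cy']],[0,0,1]],float)
    p=cv2.undistortPoints(np.array(uv,float).reshape(-1,1,2),K,np.array(c['dist'],float)).reshape(-1,2)
    d=np.c_[p,np.ones(len(p))]@c['R']; o=-c['R'].T@c['t']
    return o+d*((z-o[2])/d[:,2])[:,None]
def proj(c,X):
    K=np.array([[c['fx'],0,c['cx']],[0,c['fy'],c['cy']],[0,0,1]],float)
    return cv2.projectPoints(np.array(X,float).reshape(-1,3),cv2.Rodrigues(np.array(c['R']))[0],np.array(c['t'],float),K,np.array(c['dist'],float))[0].reshape(-1,2)
def biggest(m):
    m=m.astype(np.uint8)
    cs,_=cv2.findContours(m,cv2.RETR_EXTERNAL,cv2.CHAIN_APPROX_NONE)
    return max(cs,key=cv2.contourArea)
def rect(c,cnt,z):
    P=ray(c,cnt.reshape(-1,2),z)[:,:2]
    (x,y),(w,h),a=cv2.minAreaRect((P*1000).astype(np.float32))
    return x,y,w,h,a
def hsv(im): return cv2.cvtColor(im,cv2.COLOR_RGB2HSV)
E
python3 - <<'E'
from h import *
c=np.load('pics/top0.npz'); im=c['im']; H=hsv(im); h,s,v=[H[...,i].astype(int) for i in range(3)]
def roi(m,x0,x1,y0,y1):
    o=np.zeros_like(m); o[y0:y1,x0:x1]=m[y0:y1,x0:x1]; return o
blue=roi((h>100)&(h<125)&(s>130)&(v>50),235,262,205,243)
print('module rect z45',rect(c,biggest(blue),.045))
br=roi((h<30)&(s>60)&(v>90),235,262,205,243); ys,xs=np.nonzero(br);print('brass',len(xs),ray(c,[xs.mean(),ys.mean()],.045)) if len(xs) else 0
yel=roi((h>20)&(h<35)&(s>150),298,340,190,235)
print('iso z54',rect(c,biggest(yel),.054))
for n,m,z in(('green',(h>40)&(h<90)&(s>100),.054),('red',((h<8)|(h>172))&(s>150),.09),('white',(s<60)&(v>150),.09)):
    q=roi(m,305,333,198,225);ys,xs=np.nonzero(q)
    print(n,len(xs),(xs.mean(),ys.mean()) if len(xs) else 0, ray(c,[xs.mean(),ys.mean()],z) if len(xs) else 0)
for n,m in(('green',(h>40)&(h<90)&(s>100)),('red',((h<8)|(h>172))&(s>120))):
    q=roi(m,165,200,165,190); print('scale',n,q.sum(),rect(c,biggest(q),.042))
# bed corners from crop: by hand
for p in[(48,124),(160,140),(78,300),(180,283)]:
    print(p,ray(c,[160+p[0]/4.3,155+p[1]/4.3],.006))
E
```

```text
module rect z45 (480.5960693359375, 4.2881011962890625, 97.85794067382812, 46.57738494873047, 17.404741287231445)
brass 11 [[0.52260894 0.01565804 0.045     ]]
iso z54 (523.4515380859375, -254.43386840820312, 86.85315704345703, 87.59534454345703, 76.59333038330078)
green 7 (np.float64(319.42857142857144), np.float64(203.0)) [[ 0.55521132 -0.26204878  0.054     ]]
red 53 (np.float64(317.54716981132077), np.float64(211.28301886792454)) [[ 0.52073112 -0.24785971  0.09      ]]
white 8 (np.float64(327.375), np.float64(198.25)) [[ 0.5683532 -0.2846971  0.09     ]]
scale green 46 (661.126953125, 260.5411682128906, 13.29428482055664, 46.61692810058594, 9.94223403930664)
scale red 37 (675.2340698242188, 264.5025329589844, 10.791840553283691, 45.55610656738281, 9.945253372192383)
(48, 124) [[0.63424349 0.30022139 0.006     ]]
(160, 140) [[0.61999361 0.19997086 0.006     ]]
(78, 300) [[0.47675514 0.26891991 0.006     ]]
(180, 283) [[0.49177654 0.17951353 0.006     ]]
```

```bash
cat >> h.py <<'E'
from scipy.spatial.transform import Rotation as Ro
def st():
    s=r.get_state(); R=Ro.from_quat(s['eef_rot']); M=R.as_matrix()
    print('t',round(s['clock'],2),'pos',np.round(s['tool_pos']*1000,1),'yaw',round(np.degrees(np.arctan2(M[1,0],M[0,0])),2),'tilt z',np.round(M[:,2],3),'F',np.round(s['contact_force'],1),'M',np.round(s['moment'],2),'op',round(s['opening'],3),'q',np.round(s['q'],2)); return s,M
def plan(p,yaw,n):
    "rows guide: world target mm, jaw yaw deg (None keep)"
    s,M=st(); D=(np.array(p)-s['tool_pos']*1000)
    y0=np.degrees(np.arctan2(M[1,0],M[0,0])); 
    Rt=np.column_stack([[np.cos(np.radians(yaw)),np.sin(np.radians(yaw)),0],[np.sin(np.radians(yaw)),-np.cos(np.radians(yaw)),0],[0,0,-1]])
    w=Ro.from_matrix(M.T@Rt).as_rotvec()
    print('total tool turn',np.round(w,3),'total shift',np.round(M.T@D,1))
    for i in range(n):
        Mi=M@Ro.from_rotvec(w*i/n).as_matrix(); print(np.round(Mi.T@D/n,1),np.round(w/n,3))
E
python3 - <<'E'
from h import *
plan([460,150,260],40,8)
E
```

```text
t 0.15 pos [281.6 557.4 238.1] yaw 63.21 tilt z [-0.    -0.001 -1.   ] F [-0.1  0.8  0.4] M [-0.03  0.01  0.  ] op 1.001 q [-1.07  0.69 -0.19  1.57  0.16  0.9  -0.22]
total tool turn [0.    0.001 0.405] total shift [-283.3  342.9  -21.5]
[-35.4  42.9  -2.7] [0.    0.    0.051]
[-33.2  44.6  -2.7] [0.    0.    0.051]
[-30.9  46.2  -2.7] [0.    0.    0.051]
[-28.5  47.7  -2.7] [0.    0.    0.051]
[-26.1  49.1  -2.7] [0.    0.    0.051]
[-23.5  50.4  -2.7] [0.    0.    0.051]
[-21.   51.5  -2.7] [0.    0.    0.051]
[-18.3  52.5  -2.7] [0.    0.    0.051]
```

Emit:
play_rows([
  [1, -35, 43, -3, 0, 0, 0.05],
  [1, -33, 45, -3, 0, 0, 0.05],
  [1, -31, 46, -3, 0, 0, 0.05],
  [1, -28, 48, -3, 0, 0, 0.05],
  [1, -26, 49, -3, 0, 0, 0.05],
  [1, -24, 50, -3, 0, 0, 0.05],
  [1, -21, 52, -3, 0, 0, 0.05],
  [1, -18, 53, -3, 0, 0, 0.05],
])

```text
clock: 1.15
tool_pos: [0.4634, 0.1425, 0.2602]
eef_rot: [0.939, 0.343, -0.001, -0.001]
contact_force: [0.1, 0.4, 0.7]
opening: 0.997
```

```bash
python3 - <<'E'
from h import *
plan([500,-215,235],16.6,8)
E
```

```text
t 1.15 pos [463.4 142.5 260.2] yaw 40.11 tilt z [-0.003  0.001 -1.   ] F [0.1 0.4 0.7] M [-0.01 -0.06  0.02] op 0.997 q [-0.3   0.48 -0.13  1.95  0.09  0.72  0.21]
total tool turn [-0.002  0.002  0.41 ] total shift [-202.3  297.1   24.7]
[-25.3  37.1   3.1] [-0.     0.     0.051]
[-23.4  38.4   3.1] [-0.     0.     0.051]
[-21.4  39.5   3.1] [-0.     0.     0.051]
[-19.3  40.6   3.1] [-0.     0.     0.051]
[-17.2  41.5   3.1] [-0.     0.     0.051]
[-15.   42.3   3.1] [-0.     0.     0.051]
[-12.9  43.    3.1] [-0.     0.     0.051]
[-10.6  43.6   3.1] [-0.     0.     0.051]
```

Emit:
play_rows([
  [1, -25, 37, 3, 0, 0, 0.05],
  [1, -23, 38, 3, 0, 0, 0.05],
  [1, -21, 40, 3, 0, 0, 0.05],
  [1, -19, 41, 3, 0, 0, 0.05],
  [1, -17, 42, 3, 0, 0, 0.05],
  [1, -15, 42, 3, 0, 0, 0.05],
  [1, -13, 43, 3, 0, 0, 0.05],
  [1, -11, 44, 3, 0, 0, 0.05],
])

```text
clock: 2.15
tool_pos: [0.5016, -0.2279, 0.2347]
eef_rot: [0.99, 0.142, -0.0, -0.001]
contact_force: [0.3, 0.0, 0.6]
opening: 1.005
```

```bash
python3 - <<'E'
from h import *
snap("wrist","wrist1")
plan([523,-254,180],16.6,4)
c=np.load('pics/wrist1.npz'); print(proj(c,[[.5234,-.2544,.09],[.5234+.03*np.cos(np.radians(-73.4)),-.2544+.03*np.sin(np.radians(-73.4)),.09]]))
E
```

```text
t 2.2 pos [ 500.8 -236.4  234.4] yaw 15.71 tilt z [-0.    -0.005 -1.   ] F [ 1.7 -5.6  0.6] M [-0.42 -0.03 -0.03] op 1.001 q [ 0.37  0.6  -0.03  1.79  0.03  0.75  0.6 ]
total tool turn [ 0.004  0.002 -0.016] total shift [16.7 22.7 54.5]
[ 4.2  5.7 13.6] [ 0.001  0.    -0.004]
[ 4.1  5.7 13.6] [ 0.001  0.    -0.004]
[ 4.1  5.7 13.6] [ 0.001  0.    -0.004]
[ 4.1  5.8 13.6] [ 0.001  0.    -0.004]
[[267.6774954  205.69872526]
 [267.49306282 230.64145199]]
```

View pics/wrist1.png

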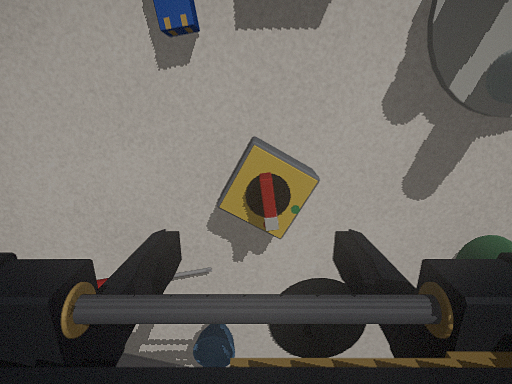

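The wrist view shows the isolator at (268,195). Its red bar runs from (265,175) to its white end at (272,228), and the green dot is at (295,209). The arm was still settling, so I'll measure again with it at rest.

```bash
python3 - <<'E'
from h import *
st(); im=snap("wrist","wrist2"); st()
c=np.load('pics/wrist2.npz'); H=hsv(im); h,s,v=[H[...,i].astype(int) for i in range(3)]
yel=((h>20)&(h<35)&(s>130)&(v>80)); yel[260:]=0
cnt=biggest(yel); print('iso',rect(c,cnt,.054))
def blob(m,z):
    q=m&(cv2.drawContours(np.zeros(m.shape,np.uint8),[cv2.convexHull(cnt)],-1,1,-1)>0); ys,xs=np.nonzero(q); print(len(xs),xs.mean().round(1),ys.mean().round(1)); return ray(c,[xs.mean(),ys.mean()],z)[0]
red=((h<8)|(h>172))&(s>130)
print('green',blob((h>45)&(h<90)&(s>100),.054))
print('red',blob(red,.09))
w=(s<60)&(v>100); print('white',blob(w,.09))
q=(red|w).astype(np.uint8); q=q&(cv2.drawContours(np.zeros(q.shape,np.uint8),[cv2.convexHull(cnt)],-1,1,-1)>0); print('bar',rect(c,biggest(q),.088))
a=cv2.imread('pics/wrist2.png')[130:260,190:350]; cv2.imwrite('pics/w2c.png',cv2.resize(a,None,fx=4.5,fy=4.5))
E
```

```text
t 2.2 pos [ 500.8 -236.4  234.4] yaw 15.71 tilt z [-0.    -0.005 -1.   ] F [ 1.7 -5.6  0.6] M [-0.42 -0.03 -0.03] op 1.001 q [ 0.37  0.6  -0.03  1.79  0.03  0.75  0.6 ]
t 2.25 pos [ 500.6 -233.2  234.4] yaw 15.84 tilt z [-0.001 -0.002 -1.   ] F [ 0.4 -0.5 -0.6] M [-0.05  0.09  0.05] op 1.001 q [ 0.37  0.6  -0.03  1.8   0.03  0.75  0.6 ]
iso (523.934814453125, -252.62542724609375, 87.54910278320312, 87.19149780273438, 76.86050415039062)
48 298.5 201.6
green [ 0.5622908  -0.26204728  0.054     ]
572 270.9 187.1
red [ 0.51975863 -0.24274969  0.09      ]
164 275.2 214.9
white [ 0.53348966 -0.27222076  0.09      ]
bar (523.4744873046875, -250.97171020507812, 15.690633773803711, 66.12998962402344, 21.74779510498047)
```

View pics/w2c.png

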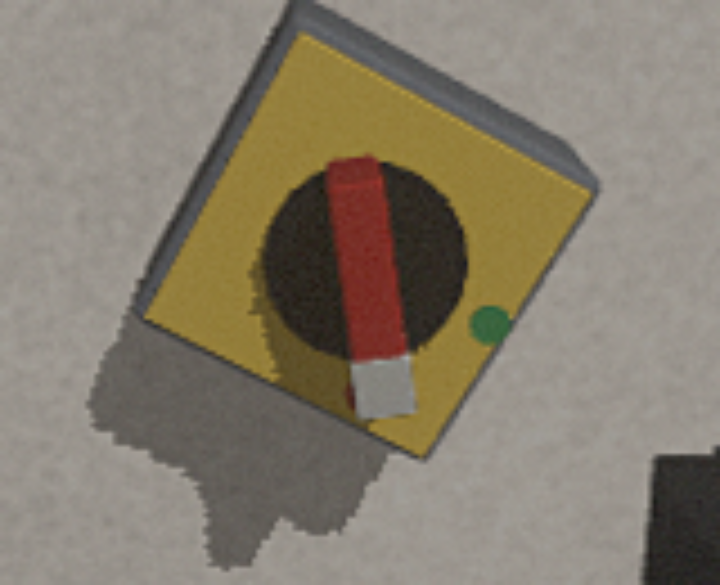

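```bash
python3 - <<'E'
from h import *
plan([524,-253,68],22,5)
E
```

```text
t 2.25 pos [ 500.6 -233.2  234.4] yaw 15.84 tilt z [-0.001 -0.002 -1.   ] F [ 0.4 -0.5 -0.6] M [-0.05  0.09  0.05] op 1.001 q [ 0.37  0.6  -0.03  1.8   0.03  0.75  0.6 ]
total tool turn [ 0.002  0.002 -0.107] total shift [ 17.4  25.1 166.5]
[ 3.5  5.  33.3] [ 0.     0.    -0.021]
[ 3.4  5.1 33.3] [ 0.     0.    -0.021]
[ 3.2  5.2 33.3] [ 0.     0.    -0.021]
[ 3.1  5.3 33.3] [ 0.     0.    -0.021]
[ 3.   5.4 33.3] [ 0.     0.    -0.021]
```

Emit:
play_rows([
  [0.8, 7, 10, 25, 0, 0, -0.04],
  [0.7, 6, 10, 25, 0, 0, -0.04],
  [0.6, 3, 5, 25, 0, 0, -0.03],
  [0.5, 0, 0, 25, 0, 0, 0],
  [0.5, 0, 0, 25, 0, 0, 0],
  [0.5, 0, 0, 15, 0, 0, 0],
  [0.5, 0, 0, 5, 0, 0, 0],
  [0.5, 0, 0, 0, 0, 0, 0],
])

```text
clock: 3.25
tool_pos: [0.5253, -0.248, 0.0853]
eef_rot: [0.981, 0.196, 0.0, -0.001]
contact_force: [-0.1, 0.2, 1.1]
opening: 0.501
```

```bash
python3 - <<'E'
from h import *
plan([524,-253,68],22,1)
E
```

```text
t 3.25 pos [ 525.3 -248.    85.3] yaw 22.64 tilt z [ 0.     0.001 -1.   ] F [-0.1  0.2  1.1] M [-0.05  0.04 -0.01] op 0.501 q [ 0.39  0.85 -0.05  1.82  0.09  0.47  0.68]
total tool turn [-0.001 -0.001  0.011] total shift [-3.1  4.1 17.3]
[-3.1  4.1 17.3] [-0.001 -0.001  0.011]
```

Emit:
play_rows([
  [0.5, -3, 4, 9, 0, 0, 0],
  [0.5, 0, 0, 8, 0, 0, 0],
  [0.3, 0, 0, 0, 0, 0, 0],
  [0.1, 0, 0, 0, 0, 0, 0],
  [0, 0, 0, 0, 0, 0, 0],
  [0, 0, 0, 0, 0, 0, 0],
  [0, 0, 0, 0, 0, 0, 0],
  [0, 0, 0, 0, 0, 0, 0],
], grip_force=15)

```text
clock: 4.25
tool_pos: [0.5232, -0.2547, 0.0688]
eef_rot: [0.981, 0.196, -0.0, 0.0]
contact_force: [-2.1, -0.3, -0.1]
opening: 0.16
```

```bash
python3 - <<'E'
from h import *
plan([524,-253,68],22,1)
E
```

```text
t 4.25 pos [ 523.2 -254.7   68.8] yaw 22.61 tilt z [-0.    -0.001 -1.   ] F [-2.1 -0.3 -0.1] M [-0.21  0.3   0.14] op 0.16 q [ 0.4   0.88 -0.05  1.82  0.09  0.44  0.68]
total tool turn [0.001 0.    0.011] total shift [ 1.4 -1.3  0.8]
[ 1.4 -1.3  0.8] [0.001 0.    0.011]
```

Emit:
play_rows([
  [0, 0, 0, 0, 0, 0, -0.12],
  [0, 0, 0, 0, 0, 0, -0.12],
  [0, 0, 0, 0, 0, 0, -0.12],
  [0, 0, 0, 0, 0, 0, -0.12],
  [0, 0, 0, 0, 0, 0, -0.12],
  [0, 0, 0, 0, 0, 0, -0.12],
  [0, 0, 0, 0, 0, 0, -0.12],
  [0, 0, 0, 0, 0, 0, 0],
], grip_force=25)

```text
clock: 5.25
tool_pos: [0.524, -0.2538, 0.0688]
eef_rot: [0.81, 0.587, 0.001, -0.0]
contact_force: [-1.1, -0.9, -1.1]
opening: 0.159
```

```bash
python3 - <<'E'
from h import *
plan([524,-253,68],77,1)
E
```

```text
t 5.25 pos [ 524.  -253.8   68.8] yaw 71.88 tilt z [ 0.001  0.001 -1.   ] F [-1.1 -0.9 -1.1] M [-0.16  0.24  0.14] op 0.159 q [ 0.52  0.89 -0.26  1.82  0.43  0.49  1.23]
total tool turn [ 0.001 -0.001 -0.089] total shift [ 0.8 -0.3  0.8]
[ 0.8 -0.3  0.8] [ 0.001 -0.001 -0.089]
```

Emit:
play_rows([
  [0, 0, 0, 0, 0, 0, -0.05],
  [0, 0, 0, 0, 0, 0, -0.04],
  [0, 0, 0, 0, 0, 0, -0.04],
  [0, 0, 0, 0, 0, 0, -0.05],
  [0, 0, 0, 0, 0, 0, -0.06],
  [0, 0, 0, 0, 0, 0, -0.06],
  [0, 0, 0, 0, 0, 0, -0.06],
  [0, 0, 0, 0, 0, 0, -0.06],
])

```text
clock: 6.25
tool_pos: [0.5262, -0.2541, 0.0689]
eef_rot: [0.666, 0.746, 0.003, 0.001]
contact_force: [-0.2, 0.2, -2.7]
opening: 0.209
```

```bash
python3 - <<'E'
from h import *
plan([524,-253,68],77,1)
E
```

```text
t 6.25 pos [ 526.2 -254.1   68.9] yaw 96.42 tilt z [ 0.005  0.003 -1.   ] F [-0.2  0.2 -2.7] M [ 0.11 -0.   -1.08] op 0.209 q [ 0.58  0.9  -0.37  1.81  0.57  0.54  1.52]
total tool turn [ 0.005 -0.003  0.339] total shift [ 1.4 -2.1  0.9]
[ 1.4 -2.1  0.9] [ 0.005 -0.003  0.339]
```

The handle hit its stop and the pads slipped (moment 1.1 N m). Opening, going up, and checking.

Emit:
play_rows([
  [0.3, 0, 0, 0, 0, 0, 0],
  [0.6, 0, 0, 0, 0, 0, 0],
  [0.6, 0, 0, 0, 0, 0, 0],
  [0.6, 0, 0, -25, 0, 0, 0],
  [0.6, 0, 0, -35, 0, 0, 0],
  [0.6, 0, 0, -45, 0, 0, 0],
  [0.6, 0, 0, -45, 0, 0, 0],
  [0.6, 0, 0, -20, 0, 0, 0],
])

```text
clock: 7.25
tool_pos: [0.5253, -0.253, 0.2429]
eef_rot: [0.663, 0.748, 0.002, 0.0]
contact_force: [0.5, 0.8, -0.6]
opening: 0.599
```

```bash
python3 - <<'E'
from h import *
st(); r.snapshot("wrist"); im=snap("wrist","wrist3")
c=np.load('pics/wrist3.npz'); H=hsv(im); h,s,v=[H[...,i].astype(int) for i in range(3)]
yel=((h>20)&(h<35)&(s>130)&(v>80)); yel[260:]=0
cnt=biggest(yel); print('iso',rect(c,cnt,.054))
hull=cv2.drawContours(np.zeros(h.shape,np.uint8),[cv2.convexHull(cnt)],-1,1,-1)
hull=cv2.dilate(hull,np.ones((15,15)))>0
def blob(m,z):
    ys,xs=np.nonzero(m&hull); print(len(xs),xs.mean().round(1),ys.mean().round(1)); return ray(c,[xs.mean(),ys.mean()],z)[0]
red=((h<8)|(h>172))&(s>130)
g=(h>45)&(h<90)&(s>100)
print('green',(g&hull).sum())
print('bar red rect',rect(c,biggest(red&hull),.088))
print('red',blob(red,.09))
print(proj(c,[[.524,-.253,.09],[.524+.03*np.cos(np.radians(-13)),-.253+.03*np.sin(np.radians(-13)),.09]]))
E
```

```text
t 7.25 pos [ 525.3 -253.   242.9] yaw 96.89 tilt z [ 0.004  0.003 -1.   ] F [ 0.5  0.8 -0.6] M [0.02 0.03 0.  ] op 0.599 q [ 0.68  0.67 -0.53  1.68  0.4   0.9   1.68]
iso (523.8189697265625, -253.08090209960938, 87.08363342285156, 87.33021545410156, 76.86292266845703)
green 4
bar red rect (515.1986083984375, -251.50021362304688, 15.622775077819824, 47.838314056396484, 77.01896667480469)
633 257.0 162.7
red [ 0.51511701 -0.25396426  0.09      ]
[[256.90426793 170.81273804]
 [247.7507303  195.32851685]]
```

View pics/wrist3.png

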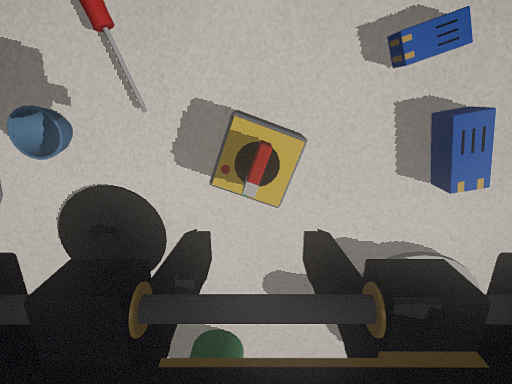

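The handle bar now lies at −13.0° against −13.1° for the box, and the white end covers the green dot at (250,190). It is off. Next, the module.

```bash
python3 - <<'E'
from h import *
plan([480,4,210],107,8)
c=np.load('pics/top0.npz')
for n,p in dict(jara=(238,166),jarb=(263,149),jarc=(233,136)).items(): print(n,ray(c,p,.127))
E
```

```text
t 7.35 pos [ 525.8 -253.2  242.7] yaw 96.88 tilt z [ 0.005  0.003 -1.   ] F [ 0.2  0.3 -0.6] M [ 0.06 -0.   -0.01] op 0.6 q [ 0.68  0.67 -0.53  1.68  0.41  0.9   1.68]
total tool turn [ 0.005 -0.001 -0.177] total shift [260.7 -14.9  33.1]
[32.6 -1.9  4.1] [ 0.001 -0.    -0.022]
[32.6 -1.1  4.1] [ 0.001 -0.    -0.022]
[32.6 -0.4  4.1] [ 0.001 -0.    -0.022]
[32.6  0.3  4.1] [ 0.001 -0.    -0.022]
[32.6  1.   4.1] [ 0.001 -0.    -0.022]
[32.6  1.8  4.1] [ 0.001 -0.    -0.022]
[32.6  2.5  4.1] [ 0.001 -0.    -0.022]
[32.5  3.2  4.1] [ 0.001 -0.    -0.022]
jara [[0.67903871 0.03971488 0.127     ]]
jarb [[ 0.74176894 -0.0498509   0.127     ]]
jarc [[0.78951921 0.05842004 0.127     ]]
```

Emit:
play_rows([
  [0.8, 33, -2, 4, 0, 0, -0.02],
  [1, 33, -1, 4, 0, 0, -0.02],
  [1, 33, 0, 4, 0, 0, -0.02],
  [1, 33, 0, 4, 0, 0, -0.02],
  [1, 33, 1, 4, 0, 0, -0.03],
  [1, 33, 2, 4, 0, 0, -0.03],
  [1, 31, 2, 4, 0, 0, -0.02],
  [1, 28, 3, 4, 0, 0, -0.02],
])

```text
clock: 8.35
tool_pos: [0.474, 0.0052, 0.2012]
eef_rot: [0.592, 0.806, -0.001, -0.004]
contact_force: [0.6, 0.6, 0.2]
opening: 1.003
```

```bash
python3 - <<'E'
from h import *
r.snapshot("wrist"); r.snapshot("wrist"); st(); im=snap("wrist","wrist4"); st()
c=np.load('pics/wrist4.npz'); H=hsv(im); h,s,v=[H[...,i].astype(int) for i in range(3)]
m=((h>100)&(h<125)&(s>130)&(v>40)); m[255:]=0
cnt=biggest(m); print(cv2.boundingRect(cnt)); print('mod z45',rect(c,cnt,.045))
b=(h>12)&(h<32)&(s>70); b[255:]=0
hull=cv2.dilate(cv2.drawContours(np.zeros(h.shape,np.uint8),[cv2.convexHull(cnt)],-1,1,-1),np.ones((9,9)))>0
n,l,stt,ce=cv2.connectedComponentsWithStats((b&hull).astype(np.uint8))
for i in range(1,n):
    if stt[i,4]>15: print(stt[i],ray(c,ce[i],.045))
E
```

```text
t 8.45 pos [473.7   7.6 201.4] yaw 107.66 tilt z [-0.008  0.005 -1.   ] F [ 0.5 -0.  -0.3] M [0.05 0.01 0.02] op 1.001 q [ 0.22  0.6  -0.52  2.03  0.48  0.64  1.26]
t 8.5 pos [474.3   5.2 201.6] yaw 107.47 tilt z [-0.008  0.003 -1.   ] F [-0.5 -0.8  0. ] M [0.03 0.02 0.02] op 0.995 q [ 0.23  0.6  -0.52  2.03  0.48  0.64  1.26]
(230, 134, 46, 87)
mod z45 (480.2149658203125, 5.959815979003906, 97.91162109375, 48.34008026123047, 17.045629501342773)
[239 211   6  11  66] [[0.52585427 0.0068045  0.045     ]]
[260 211   6  11  66] [[0.51860299 0.02979261 0.045     ]]
```

View pics/wrist4.png

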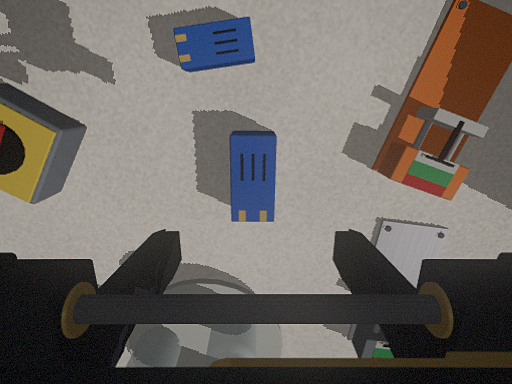

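The large module is centred at (253,177), with its brass end at the bottom, about (253,216). The pads straddle it squarely. Measured centre is (480,5.5) mm at yaw 17°. I'll descend and grip.

```bash
python3 - <<'E'
from h import *
plan([480,5.5,13],107.1,8)
E
```

```text
t 8.5 pos [474.3   5.2 201.6] yaw 107.47 tilt z [-0.008  0.003 -1.   ] F [-0.5 -0.8  0. ] M [0.03 0.02 0.02] op 0.995 q [ 0.23  0.6  -0.52  2.03  0.48  0.64  1.26]
total tool turn [-0.007 -0.005  0.007] total shift [ -2.4   6.8 188.5]
[-0.3  0.8 23.6] [-0.001 -0.001  0.001]
[-0.3  0.8 23.6] [-0.001 -0.001  0.001]
[-0.3  0.8 23.6] [-0.001 -0.001  0.001]
[-0.3  0.8 23.6] [-0.001 -0.001  0.001]
[-0.2  0.8 23.6] [-0.001 -0.001  0.001]
[-0.2  0.8 23.6] [-0.001 -0.001  0.001]
[-0.2  0.7 23.6] [-0.001 -0.001  0.001]
[-0.2  0.7 23.6] [-0.001 -0.001  0.001]
```

Emit:
play_rows([
  [1, -1, 3, 20, -0.007, -0.005, 0],
  [1, -1, 3, 30, 0, 0, 0],
  [1, 0, 1, 30, 0, 0, 0],
  [1, 0, 0, 30, 0, 0, 0],
  [1, 0, 0, 25, 0, 0, 0],
  [1, 0, 0, 15, 0, 0, 0],
  [1, 0, 0, 5, 0, 0, 0],
  [1, 0, 0, 0, 0, 0, 0],
])

```text
clock: 9.5
tool_pos: [0.4831, -0.0088, 0.0391]
eef_rot: [0.598, 0.802, -0.004, 0.002]
contact_force: [-0.7, 0.5, -0.8]
opening: 1.002
```

```bash
python3 - <<'E'
from h import *
plan([480,5.5,13],107.1,1)
E
```

```text
t 9.5 pos [483.1  -8.8  39.1] yaw 106.55 tilt z [-0.001 -0.009 -1.   ] F [-0.7  0.5 -0.8] M [ 0.05  0.03 -0.05] op 1.002 q [ 0.02  0.88 -0.17  2.12  0.76  0.21  1.02]
total tool turn [-0.003  0.009 -0.01 ] total shift [14.8  1.2 26. ]
[14.8  1.2 26. ] [-0.003  0.009 -0.01 ]
```

Emit:
play_rows([
  [1, 8, 1, 0, -0.003, 0.009, -0.01],
  [1, 6, 0, 0, 0, 0, 0],
  [1, 0, 0, 0, 0, 0, 0],
  [1, 0, 0, 7, 0, 0, 0],
  [1, 0, 0, 7, 0, 0, 0],
  [1, 0, 0, 6, 0, 0, 0],
  [1, 0, 0, 5, 0, 0, 0],
  [1, 0, 0, 0, 0, 0, 0],
])

```text
clock: 10.5
tool_pos: [0.4808, 0.0056, 0.0135]
eef_rot: [0.594, 0.805, 0.001, 0.0]
contact_force: [-0.3, -0.3, 0.3]
opening: 1.001
```

```bash
python3 - <<'E'
from h import *
plan([480,5.5,13],107.1,1)
E
```

```text
t 10.5 pos [480.8   5.6  13.5] yaw 107.14 tilt z [ 0.002  0.001 -1.   ] F [-0.3 -0.3  0.3] M [ 0.05  0.04 -0.05] op 1.001 q [-0.04  0.93 -0.1   2.13  0.78  0.11  0.98]
total tool turn [ 0.002 -0.001  0.001] total shift [ 0.2 -0.8  0.5]
[ 0.2 -0.8  0.5] [ 0.002 -0.001  0.001]
```

Emit:
play_rows([
  [0.8, 0, 0, 0, 0, 0, 0],
  [0.6, 0, 0, 0, 0, 0, 0],
  [0.5, 0, 0, 0, 0, 0, 0],
  [0.3, 0, 0, 0, 0, 0, 0],
  [0.3, 0, 0, 0, 0, 0, 0],
  [0.3, 0, 0, 0, 0, 0, 0],
  [0.3, 0, 0, -15, 0, 0, 0],
  [0.3, 0, 0, -20, 0, 0, 0],
], grip_force=40)

```text
clock: 11.5
tool_pos: [0.4795, 0.0055, 0.048]
eef_rot: [0.594, 0.805, -0.0, -0.001]
contact_force: [0.2, 0.4, -3.6]
opening: 0.564
```

```bash
python3 - <<'E'
from h import *
plan([470,160,170],101.6,8)
E
```

```text
t 11.5 pos [479.5   5.5  48. ] yaw 107.17 tilt z [-0.002  0.001 -1.   ] F [ 0.2  0.4 -3.6] M [ 0.06 -0.04  0.02] op 0.564 q [ 0.02  0.86 -0.2   2.13  0.75  0.23  1.01]
total tool turn [-0.001 -0.001  0.097] total shift [ 150.6   36.4 -121.9]
[ 18.8   4.5 -15.2] [-0.    -0.     0.012]
[ 18.9   4.3 -15.2] [-0.    -0.     0.012]
[ 18.9   4.1 -15.2] [-0.    -0.     0.012]
[ 19.    3.9 -15.2] [-0.    -0.     0.012]
[ 19.    3.6 -15.2] [-0.    -0.     0.012]
[ 19.1   3.4 -15.3] [-0.    -0.     0.012]
[ 19.1   3.2 -15.3] [-0.    -0.     0.012]
[ 19.1   3.  -15.3] [-0.    -0.     0.012]
```

```bash
python3 - <<'E'
from h import *
plan([610,110,230],101.6,8)
E
```

```text
t 11.5 pos [479.5   5.5  48. ] yaw 107.17 tilt z [-0.002  0.001 -1.   ] F [ 0.2  0.4 -3.6] M [ 0.06 -0.04  0.02] op 0.564 q [ 0.02  0.86 -0.2   2.13  0.75  0.23  1.01]
total tool turn [-0.001 -0.001  0.097] total shift [  61.5  155.3 -182.2]
[  7.7  19.4 -22.8] [-0.    -0.     0.012]
[  7.9  19.3 -22.8] [-0.    -0.     0.012]
[  8.2  19.2 -22.8] [-0.    -0.     0.012]
[  8.4  19.1 -22.8] [-0.    -0.     0.012]
[  8.6  19.  -22.8] [-0.    -0.     0.012]
[  8.8  18.9 -22.8] [-0.    -0.     0.012]
[  9.1  18.8 -22.8] [-0.    -0.     0.012]
[  9.3  18.7 -22.8] [-0.    -0.     0.012]
```

Emit:
play_rows([
  [0.3, 8, 0, -35, 0, 0, 0.01],
  [0.3, 8, 0, -40, 0, 0, 0.01],
  [0.3, 8, 20, -40, 0, 0, 0.01],
  [0.3, 8, 30, -35, 0, 0, 0.01],
  [0.3, 9, 35, -25, 0, 0, 0.02],
  [0.3, 9, 35, -10, 0, 0, 0.02],
  [0.3, 9, 30, 0, 0, 0, 0.02],
  [0.3, 0, 5, 0, 0, 0, 0],
])

```text
clock: 12.5
tool_pos: [0.6127, 0.0988, 0.2347]
eef_rot: [0.635, 0.772, -0.006, -0.004]
contact_force: [-0.2, -0.6, -3.8]
opening: 0.563
```

```bash
python3 - <<'E'
from h import *
r.snapshot("wrist"); r.snapshot("wrist"); st(); im=snap("wrist","wrist5"); st()
E
```

```text
t 12.6 pos [611.4  96.9 234.4] yaw 101.07 tilt z [-0.016 -0.006 -1.   ] F [-0.4 -0.8 -3.9] M [-0.01 -0.08 -0.03] op 0.567 q [ 0.05  0.73 -0.52  1.56  0.41  0.98  1.16]
t 12.65 pos [610.8  96.6 234.5] yaw 101.06 tilt z [-0.017 -0.007 -1.   ] F [-0.7 -1.  -2.4] M [ 0.05  0.01 -0.01] op 0.567 q [ 0.05  0.73 -0.52  1.56  0.41  0.98  1.16]
```

View pics/wrist5.png

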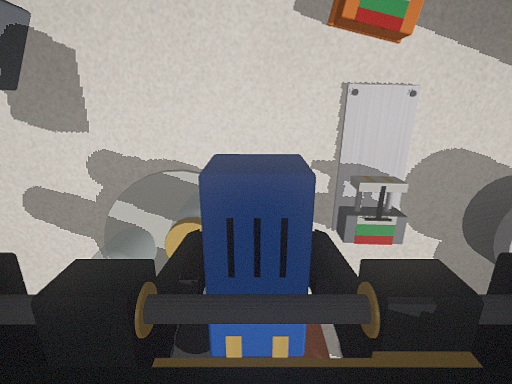

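The wrist view shows the aluminium bed from (347,83)-(419,86) down to the guide block at about (375,225). The scale's green is at (377,229) and red at (375,240), with the white plate's top at (383,184). The module is held squarely with its brass end towards the cradle's +x. Next I'll measure the cradle.

```bash
python3 - <<'E'
from h import *
c=np.load('pics/wrist5.npz'); im=c['im']
a=im[70:260,320:430,::-1]; cv2.imwrite('pics/w5c.png',cv2.resize(a,None,fx=3.1,fy=3.1,interpolation=cv2.INTER_CUBIC))
H=hsv(im); h,s,v=[H[...,i].astype(int) for i in range(3)]
for n,m in(('green',(h>45)&(h<90)&(s>90)),('red',((h<8)|(h>170))&(s>110))):
    q=np.zeros_like(m); q[200:260,330:430]=m[200:260,330:430]; print(n,rect(c,biggest(q),.042), cv2.boundingRect(biggest(q)))
g=cv2.cvtColor(im,cv2.COLOR_RGB2GRAY)
print(g[100,335:430]); print(g[150,325:425]); print(g[75:100,380])
E
```

```text
green (661.9052734375, 262.483642578125, 15.105478286743164, 49.29063034057617, 9.054466247558594) (356, 224, 39, 12)
red (676.5139770507812, 264.93603515625, 11.629470825195312, 49.50625991821289, 11.216349601745605) (354, 236, 39, 9)
[203 198 200 205 161 131 134 139 143 143 122 103 184 194 187 188 187 189
 192 188 190 188 189 189 188 192 192 191 192 193 190 186 192 190 190 190
 194 193 191 192 195 193 191 193 193 192 189 189 193 195 194 194 193 194
 190 187 191 193 190 192 189 192 192 193 191 191 190 193 194 195 192 189
 193 193 191 188 190 190 191 192 191 194 192 192 194 194 195 193 194 195
 197 198 198 195 196]
[201 198 199 202 197 200 201 203 206 213 165 131 136 134 129 109 173 193
 188 187 189 187 191 189 192 188 186 189 193 194 188 191 193 192 188 186
 185 188 190 190 193 192 190 189 189 190 188 190 190 187 188 191 193 191
 190 191 191 187 190 191 190 190 190 190 192 189 189 190 191 191 192 189
 185 188 194 193 183 186 190 192 189 193 193 194 199 199 198 192 194 197
 198 199 203 200 200 197 190 190 187 190]
[193 192 193 194 194 195 199 187 113 150 200 194 191 192 191 190 191 189
 193 192 190 191 190 190 190]
```

View pics/w5c.png

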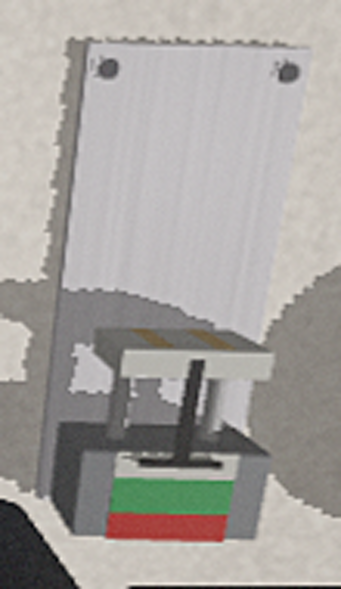

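```bash
python3 - <<'E'
from h import *
c=np.load('pics/wrist5.npz'); im=c['im']; g=cv2.GaussianBlur(cv2.cvtColor(im,cv2.COLOR_RGB2GRAY),(3,3),0).astype(int)
L=[]
for row in range(96,160,3):
    seg=g[row,325:365]; d=np.diff(seg); k=int(d.argmax()); L.append((325+k+.5,row))
L=np.array(L); P=ray(c,L,.006); vx=cv2.fitLine(P[:,:2].astype(np.float32),cv2.DIST_HUBER,0,1e-4,1e-4).ravel(); print('left edge yaw',np.degrees(np.arctan2(vx[1],vx[0]))%180, vx[2:])
f=lambda p:[320+p[0]/3.1-.34,70+p[1]/3.1-.34]
S=ray(c,[f((106,68)),f((287,72))],.0065); d=S[1]-S[0]; print('screws',S,np.linalg.norm(d),'yaw',np.degrees(np.arctan2(d[1],d[0]))-90, 'mid',S.mean(0))
E_=ray(c,[f((90,42)),f((310,47))],.006); print('bed rear corners',E_, np.linalg.norm(E_[1]-E_[0]),E_.mean(0))
T=ray(c,[f((115,478)),f((235,478)),f((108,515)),f((229,515)),f((106,540)),f((224,542))],.042); print('scale TL TR ML MR BL BR',T)
print('mid',(T[0]+T[1])/2,(T[4]+T[5])/2)
# pressing-face top edge (z=.0465)
F=ray(c,[f((95,330)),f((240,330))],.0465); print('plate face top',F,F.mean(0))
X=ray(c,[f((138,465)),f((222,465))],.046); print('crossbar',X,X.mean(0))
E
```

```text
left edge yaw 9.787563 [0.54565364 0.19701265]
screws [[0.50060208 0.19732919 0.0065    ]
 [0.48826766 0.26872933 0.0065    ]] 0.07245769474601096 yaw 9.801142239609234 mid [0.49443487 0.23302926 0.0065    ]
bed rear corners [[0.49237727 0.18839824 0.006     ]
 [0.47753898 0.27460927 0.006     ]] 0.08747866573679627 [0.48495813 0.23150375 0.006     ]
scale TL TR ML MR BL BR [[0.65848763 0.23715477 0.042     ]
 [0.64881845 0.28600421 0.042     ]
 [0.67537158 0.23923967 0.042     ]
 [0.66547158 0.2891646  0.042     ]
 [0.68681574 0.24181754 0.042     ]
 [0.67796329 0.29126474 0.042     ]]
mid [0.65365304 0.26157949 0.042     ] [0.68238951 0.26654114 0.042     ]
plate face top [[0.59807244 0.20905253 0.0465    ]
 [0.58720068 0.26436576 0.0465    ]] [0.59263656 0.23670915 0.0465    ]
crossbar [[0.64965588 0.24285707 0.046     ]
 [0.64300297 0.27648886 0.046     ]] [0.64632943 0.25967296 0.046     ]
```

```bash
python3 - <<'E'
from h import *
plan([536,240.7,100],99.9,6)
E
```

```text
t 12.65 pos [610.8  96.6 234.5] yaw 101.06 tilt z [-0.017 -0.007 -1.   ] F [-0.7 -1.  -2.4] M [ 0.05  0.01 -0.01] op 0.567 q [ 0.05  0.73 -0.52  1.56  0.41  0.98  1.16]
total tool turn [-0.017  0.004  0.02 ] total shift [156.3 -43.4 134.8]
[26.  -7.2 22.5] [-0.003  0.001  0.003]
[26.  -7.4 22.5] [-0.003  0.001  0.003]
[26.  -7.5 22.5] [-0.003  0.001  0.003]
[25.9 -7.7 22.4] [-0.003  0.001  0.003]
[25.9 -7.9 22.4] [-0.003  0.001  0.003]
[25.9 -8.  22.4] [-0.003  0.001  0.003]
```

Emit:
play_rows([
  [0.3, 26, -7, 22, -0.017, 0.004, 0],
  [0.3, 26, -7, 22, 0, 0, 0.01],
  [0.3, 26, -8, 22, 0, 0, 0.01],
  [0.3, 26, -8, 22, 0, 0, 0],
  [0.3, 26, -8, 22, 0, 0, 0],
  [0.3, 20, -6, 15, 0, 0, 0],
  [0.3, 8, -2, 8, 0, 0, 0],
  [0.3, 0, 0, 0, 0, 0, 0],
])

```text
clock: 13.65
tool_pos: [0.5284, 0.2358, 0.0967]
eef_rot: [0.646, 0.763, -0.007, -0.0]
contact_force: [0.8, 0.1, -3.2]
opening: 0.566
```

```bash
python3 - <<'E'
from h import *
plan([536.3,240.7,50],99.9,4)
E
```

```text
t 13.65 pos [528.4 235.8  96.7] yaw 99.49 tilt z [-0.009 -0.01  -1.   ] F [ 0.8  0.1 -3.2] M [ 0.04 -0.03  0.02] op 0.566 q [-0.28  0.85 -0.38  1.8   0.53  0.6   0.75]
total tool turn [-0.01   0.008 -0.007] total shift [ 3.9  9.  46.6]
[ 1.   2.3 11.6] [-0.003  0.002 -0.002]
[ 0.9  2.2 11.7] [-0.003  0.002 -0.002]
[ 0.9  2.2 11.7] [-0.003  0.002 -0.002]
[ 0.9  2.2 11.7] [-0.003  0.002 -0.002]
```

Emit:
play_rows([
  [0.3, 3, 5, 12, -0.01, 0.008, -0.007],
  [0.3, 1, 4, 12, 0, 0, 0],
  [0.3, 0, 0, 12, 0, 0, 0],
  [0.3, 0, 0, 12, 0, 0, 0],
  [0.3, 0, 0, 8, 0, 0, 0],
  [0.3, 0, 0, 5, 0, 0, 0],
  [0.3, 0, 0, 0, 0, 0, 0],
  [0.3, 0, 0, 0, 0, 0, 0],
])

```text
clock: 14.65
tool_pos: [0.5398, 0.2379, 0.0321]
eef_rot: [0.645, 0.764, 0.0, 0.002]
contact_force: [-0.3, 0.1, -3.4]
opening: 0.561
```

```bash
python3 - <<'E'
from h import *
plan([536.3,240.7,23],99.9,1)
im=snap("scene","scene6"); a=im[130:230,220:360,::-1]; cv2.imwrite('pics/s6c.png',cv2.resize(a,None,fx=5,fy=5,interpolation=cv2.INTER_CUBIC))
E
```

```text
t 14.65 pos [539.8 237.9  32.1] yaw 99.63 tilt z [ 0.003 -0.001 -1.   ] F [-0.3  0.1 -3.4] M [0.09 0.05 0.03] op 0.561 q [-0.32  0.96 -0.31  1.8   0.59  0.48  0.71]
total tool turn [ 0.003  0.002 -0.005] total shift [ 3.3 -3.   9.1]
[ 3.3 -3.   9.1] [ 0.003  0.002 -0.005]
```

View pics/s6c.png

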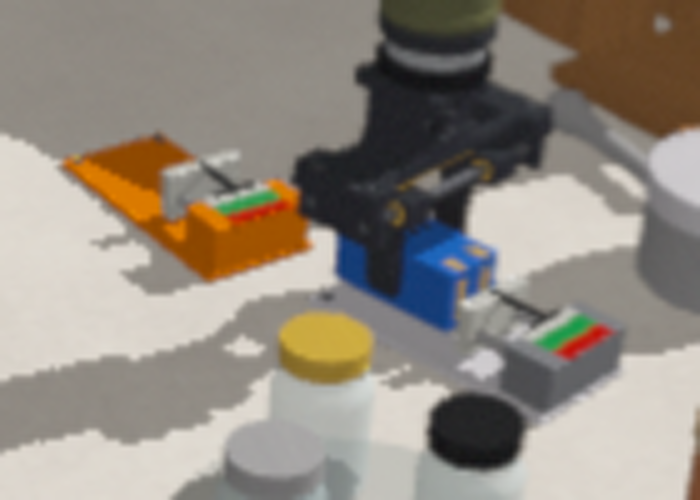

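The scene shows the module level above the bed, behind the plate and clear of both the guide block and the orange cradle. I'll lower it gently.

Emit:
play_rows([
  [0.3, 3, -2, 3, 0.003, 0.002, -0.005],
  [0.3, 0, 0, 3, 0, 0, 0],
  [0.3, 0, 0, 2, 0, 0, 0],
  [0.3, 0, 0, 2, 0, 0, 0],
  [0.3, 0, 0, 1, 0, 0, 0],
  [0.3, 0, 0, 0.5, 0, 0, 0],
  [0.3, 0, 0, 0, 0, 0, 0],
  [0.3, 0, 0, 0, 0, 0, 0],
])

```text
clock: 15.7
tool_pos: [0.5377, 0.241, 0.0205]
eef_rot: [0.643, 0.766, 0.001, -0.0]
contact_force: [0.9, -0.1, -3.9]
opening: 0.562
```

```bash
cat >> h.py <<'E'
O=np.array([583.6,249.0]); YC=np.radians(9.9)
def cr():
    s,M=st(); d=s['tool_pos'][:2]*1000-O; x=d@[np.cos(YC),np.sin(YC)]; y=d@[-np.sin(YC),np.cos(YC)]
    F=s['contact_force']; print('cradle x %.1f y %.1f (module front x %.1f) z %.1f  Fx %.1f Fy %.1f Fz %.1f'%(x,y,x+50,s['tool_pos'][2]*1000,F[0]*np.cos(YC)+F[1]*np.sin(YC),-F[0]*np.sin(YC)+F[1]*np.cos(YC),F[2]))
E
python3 - <<'E'
from h import *
cr()
E
```

```text
t 15.7 pos [537.7 241.   20.5] yaw 99.92 tilt z [ 0.001  0.001 -1.   ] F [ 0.9 -0.1 -3.9] M [ 0.05 -0.02 -0.  ] op 0.562 q [-0.33  0.98 -0.3   1.8   0.6   0.46  0.7 ]
cradle x -46.6 y 0.0 (module front x 3.4) z 20.5  Fx 0.9 Fy -0.2 Fz -3.9
```

Emit:
play_rows([
  [0.3, 0, 0, 0.7, 0, 0, 0],
  [0.3, 0, 0, 0.7, 0, 0, 0],
  [0.3, 0, 0, 0.4, 0, 0, 0],
  [0.3, 0, 0, 0, 0, 0, 0],
  [0.3, 0, 0, 0, 0, 0, 0],
  [0.3, 0, 0, 0, 0, 0, 0],
  [0.3, 0, 0, 0, 0, 0, 0],
  [0.3, 0, 0, 0, 0, 0, 0],
])

```text
clock: 16.7
tool_pos: [0.5377, 0.241, 0.0199]
eef_rot: [0.643, 0.766, 0.001, 0.0]
contact_force: [-1.1, -0.6, 0.6]
opening: 0.56
```

```bash
python3 - <<'E'
from h import *
cr()
im=snap("wrist","wrist7")
E
```

```text
t 16.7 pos [537.7 241.   19.9] yaw 99.92 tilt z [ 0.001  0.001 -1.   ] F [-1.1 -0.6  0.6] M [-0.07  0.2   0.02] op 0.56 q [-0.33  0.98 -0.3   1.8   0.6   0.45  0.7 ]
cradle x -46.6 y 0.1 (module front x 3.4) z 19.9  Fx -1.2 Fy -0.4 Fz 0.6
```

View pics/wrist7.png

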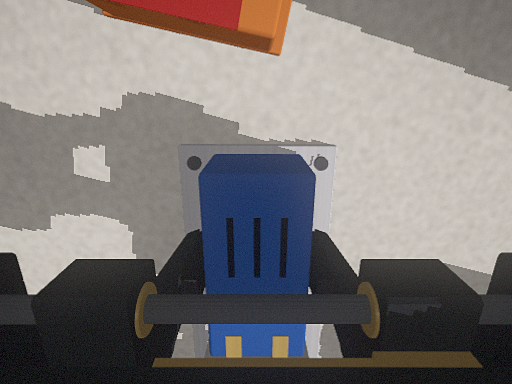

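The module sits on the bed (its weight has come off the wrist). It is central: module columns 200–314 between bed edges 180–335, and parallel. Now I'll advance it.

Emit:
play_rows([
  [0.3, 0, 3, 0, 0, 0, 0],
  [0.3, 0, 3, 0, 0, 0, 0],
  [0.3, 0, 3, 0, 0, 0, 0],
  [0.3, 0, 3, 0, 0, 0, 0],
  [0.3, 0, 3, 0, 0, 0, 0],
  [0.3, 0, 2, 0, 0, 0, 0],
  [0.3, 0, 2, 0, 0, 0, 0],
  [0.3, 0, 0, 0, 0, 0, 0],
])

```text
clock: 17.75
tool_pos: [0.543, 0.2421, 0.0209]
eef_rot: [0.641, 0.768, -0.011, -0.005]
contact_force: [0.7, -0.7, -0.2]
opening: 0.565
```

```bash
python3 - <<'E'
from h import *
cr()
E
```

```text
t 17.75 pos [543.  242.1  20.9] yaw 100.31 tilt z [-0.021 -0.01  -1.   ] F [ 0.7 -0.7 -0.2] M [ 0.05 -0.1  -0.03] op 0.565 q [-0.31  0.99 -0.33  1.76  0.58  0.52  0.73]
cradle x -41.2 y 0.2 (module front x 8.8) z 20.9  Fx 0.6 Fy -0.8 Fz -0.2
```

```bash
python3 - <<'E'
from h import *
plan([543,242.1,20],99.9,1)
E
```

```text
t 17.75 pos [543.  242.1  20.9] yaw 100.31 tilt z [-0.021 -0.01  -1.   ] F [ 0.7 -0.7 -0.2] M [ 0.05 -0.1  -0.03] op 0.565 q [-0.31  0.99 -0.33  1.76  0.58  0.52  0.73]
total tool turn [-0.023  0.006  0.007] total shift [-0.  -0.   0.9]
[-0.  -0.   0.9] [-0.023  0.006  0.007]
```

Emit:
play_rows([
  [0.3, 0, 0, 1, -0.023, 0.006, 0.007],
  [0.3, 0, 0, 0, -0.01, 0, 0],
  [0.3, 0, 3, 0, -0.005, 0, 0],
  [0.3, 0, 3, 0, -0.005, 0, 0],
  [0.3, 0, 3, 0, -0.005, 0, 0],
  [0.3, 0, 0, 0, 0, 0, 0],
  [0.3, 0, 0, 0, 0, 0, 0],
  [0.3, 0, 0, 0, 0, 0, 0],
])

```text
clock: 18.75
tool_pos: [0.5449, 0.2428, 0.02]
eef_rot: [0.642, 0.766, 0.004, 0.005]
contact_force: [-2.5, -0.6, 3.6]
opening: 0.561
```

```bash
python3 - <<'E'
from h import *
cr();plan([543,242.1,20],99.9,1)
E
```

```text
t 18.75 pos [544.9 242.8  20. ] yaw 100.07 tilt z [ 0.013 -0.001 -1.   ] F [-2.5 -0.6  3.6] M [-0.03  0.73  0.01] op 0.561 q [-0.33  0.98 -0.3   1.79  0.6   0.46  0.7 ]
cradle x -39.2 y 0.6 (module front x 10.8) z 20.0  Fx -2.5 Fy -0.1 Fz 3.6
t 18.75 pos [544.9 242.8  20. ] yaw 100.07 tilt z [ 0.013 -0.001 -1.   ] F [-2.5 -0.6  3.6] M [-0.03  0.73  0.01] op 0.561 q [-0.33  0.98 -0.3   1.79  0.6   0.46  0.7 ]
total tool turn [0.013 0.004 0.003] total shift [-0.4 -2.  -0.1]
[-0.4 -2.  -0.1] [0.013 0.004 0.003]
```

Emit:
play_rows([
  [0.3, 0, 0, -0.3, 0.013, 0.004, 0.003],
  [0.3, 0, 5, 0, 0, 0, 0],
  [0.3, 0, 5, 0, -0.003, 0, 0],
  [0.3, 0, 5, 0, -0.003, 0, 0],
  [0.3, 0, 3, 0, -0.003, 0, 0],
  [0.3, 0, 0, 0, 0, 0, 0],
  [0.3, 0, 0, 0, 0, 0, 0],
  [0.3, 0, 0, 0, 0, 0, 0],
])

```text
clock: 19.75
tool_pos: [0.5495, 0.2434, 0.0204]
eef_rot: [0.643, 0.766, -0.009, -0.004]
contact_force: [-3.9, -0.9, 2.7]
opening: 0.562
```

```bash
python3 - <<'E'
from h import *
cr();plan([543,242.1,20],99.9,1)
E
```

```text
t 19.75 pos [549.5 243.4  20.4] yaw 99.96 tilt z [-0.018 -0.008 -1.   ] F [-3.9 -0.9  2.7] M [ 0.01  0.45 -0.09] op 0.562 q [-0.31  0.99 -0.33  1.74  0.58  0.53  0.73]
cradle x -34.5 y 0.3 (module front x 15.5) z 20.4  Fx -4.0 Fy -0.2 Fz 2.7
t 19.75 pos [549.5 243.4  20.4] yaw 99.96 tilt z [-0.018 -0.008 -1.   ] F [-3.9 -0.9  2.7] M [ 0.01  0.45 -0.09] op 0.562 q [-0.31  0.99 -0.33  1.74  0.58  0.53  0.73]
total tool turn [-0.019  0.004  0.001] total shift [-0.1 -6.6  0.5]
[-0.1 -6.6  0.5] [-0.019  0.004  0.001]
```

Emit:
play_rows([
  [0.3, 0, 4, 0, -0.012, 0.004, 0],
  [0.3, 0, 5, 0, -0.008, 0, 0],
  [0.3, 0, 5, 0, -0.006, 0, 0],
  [0.3, 0, 5, 0, -0.006, 0, 0],
  [0.3, 0, 5, 0, -0.006, 0, 0],
  [0.3, 0, 5, 0, -0.006, 0, 0],
  [0.3, 0, 0, 0, 0, 0, 0],
  [0.3, 0, 0, 0, 0, 0, 0],
])

```text
clock: 20.75
tool_pos: [0.5524, 0.2438, 0.0204]
eef_rot: [0.641, 0.768, -0.012, -0.002]
contact_force: [-4.1, -1.5, 2.4]
opening: 0.564
```

```bash
python3 - <<'E'
from h import *
cr();plan([543,242.1,20],99.9,1)
E
```

```text
t 20.75 pos [552.4 243.8  20.4] yaw 100.3 tilt z [-0.018 -0.015 -1.   ] F [-4.1 -1.5  2.4] M [ 0.08  0.47 -0.12] op 0.564 q [-0.31  1.   -0.34  1.73  0.58  0.54  0.74]
cradle x -31.6 y 0.3 (module front x 18.4) z 20.4  Fx -4.3 Fy -0.8 Fz 2.4
t 20.75 pos [552.4 243.8  20.4] yaw 100.3 tilt z [-0.018 -0.015 -1.   ] F [-4.1 -1.5  2.4] M [ 0.08  0.47 -0.12] op 0.564 q [-0.31  1.   -0.34  1.73  0.58  0.54  0.74]
total tool turn [-0.02   0.012  0.007] total shift [ 0.  -9.6  0.6]
[ 0.  -9.6  0.6] [-0.02   0.012  0.007]
```

Emit:
play_rows([
  [0.3, 0, 5, 0, -0.02, 0.01, 0.005],
  [0.3, 0, 8, 0, -0.01, 0, 0],
  [0.3, 0, 8, 0, -0.01, 0, 0],
  [0.3, 0, 8, 0, -0.01, 0, 0],
  [0.3, 0, 8, 0, -0.01, 0, 0],
  [0.3, 0, 8, 0, -0.01, 0, 0],
  [0.3, 0, 8, 0, -0.01, 0, 0],
  [0.3, 0, 8, 0, -0.01, 0, 0],
])

```text
clock: 21.75
tool_pos: [0.556, 0.2442, 0.0201]
eef_rot: [0.637, 0.77, -0.021, 0.0]
contact_force: [-20.0, -4.9, 20.3]
opening: 0.565
```

```bash
python3 - <<'E'
from h import *
cr();plan([543,242.1,20],99.9,1)
E
```

```text
t 21.75 pos [556.  244.2  20.1] yaw 100.82 tilt z [-0.027 -0.033 -0.999] F [-20.   -4.9  20.3] M [-0.39  3.93 -0.2 ] op 0.565 q [-0.31  1.   -0.34  1.7   0.57  0.58  0.76]
cradle x -28.1 y 0.0 (module front x 21.9) z 20.1  Fx -20.5 Fy -1.4 Fz 20.3
t 21.75 pos [556.  244.2  20.1] yaw 100.82 tilt z [-0.027 -0.033 -0.999] F [-20.   -4.9  20.3] M [-0.39  3.93 -0.2 ] op 0.565 q [-0.31  1.   -0.34  1.7   0.57  0.58  0.76]
total tool turn [-0.032  0.028  0.016] total shift [  0.4 -13.1   0.5]
[  0.4 -13.1   0.5] [-0.032  0.028  0.016]
```

Emit:
play_rows([
  [0.3, 0, 0, -1, -0.03, 0.028, 0.016],
  [0.3, 0, 0, -1, -0.02, 0.01, 0.005],
  [0.3, 0, 0, 0, 0, 0, 0],
  [0.3, 0, 0, 0, 0, 0, 0],
  [0.3, 0, 0, 0, 0, 0, 0],
  [0.3, 0, 0, 0, 0, 0, 0],
  [0.3, 0, 0, 0, 0, 0, 0],
  [0.3, 0, 0, 0, 0, 0, 0],
])

```text
clock: 22.75
tool_pos: [0.5525, 0.2438, 0.0208]
eef_rot: [0.645, 0.764, 0.007, 0.0]
contact_force: [-3.7, -0.8, 3.1]
opening: 0.566
```

```bash
python3 - <<'E'
from h import *
cr();plan([543,242.1,20],99.9,1)
snap("wrist","wrist8")
E
```

```text
t 22.75 pos [552.5 243.8  20.8] yaw 99.69 tilt z [ 0.009  0.01  -1.   ] F [-3.7 -0.8  3.1] M [-0.24  1.05  0.06] op 0.566 q [-0.31  0.98 -0.32  1.76  0.59  0.47  0.71]
cradle x -31.6 y 0.2 (module front x 18.4) z 20.8  Fx -3.8 Fy -0.1 Fz 3.1
t 22.75 pos [552.5 243.8  20.8] yaw 99.69 tilt z [ 0.009  0.01  -1.   ] F [-3.7 -0.8  3.1] M [-0.24  1.05  0.06] op 0.566 q [-0.31  0.98 -0.32  1.76  0.59  0.47  0.71]
total tool turn [ 0.011 -0.009 -0.004] total shift [-0.1 -9.6  0.7]
[-0.1 -9.6  0.7] [ 0.011 -0.009 -0.004]
```

View pics/wrist8.png

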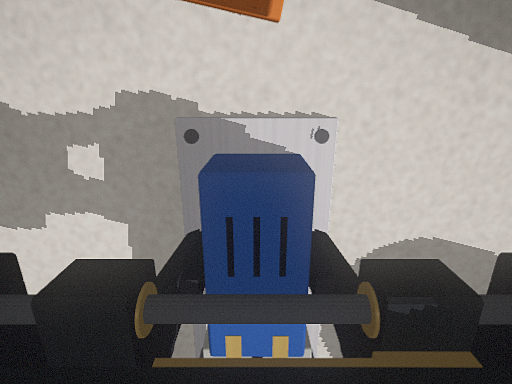

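The module is still square and central (199–314 between bed edges 177–336). It was rubbing on the bed, so I'll ease it up about 1 mm and push with less drag.

Emit:
play_rows([
  [0.3, 0, 0, -2, 0.008, -0.007, -0.004],
  [0.3, 0, 0, -0.5, 0, 0, 0],
  [0.3, 0, 5, -0.5, 0, 0, 0],
  [0.3, 0, 5, -0.5, -0.005, 0, 0],
  [0.3, 0, 5, -0.5, -0.005, 0, 0],
  [0.3, 0, 5, -0.5, -0.005, 0, 0],
  [0.3, 0, 5, -0.5, -0.005, 0, 0],
  [0.3, 0, 5, -0.5, -0.005, 0, 0],
])

```text
clock: 23.8
tool_pos: [0.5666, 0.2459, 0.0213]
eef_rot: [0.642, 0.766, -0.004, 0.0]
contact_force: [-11.3, -1.5, 2.4]
opening: 0.563
```

```bash
python3 - <<'E'
from h import *
cr();plan([543,242.1,20],99.9,1)
E
```

```text
t 23.8 pos [566.6 245.9  21.3] yaw 100.05 tilt z [-0.004 -0.006 -1.   ] F [-11.3  -1.5   2.4] M [-0.3   2.23 -0.23] op 0.563 q [-0.3   1.   -0.34  1.7   0.58  0.55  0.75]
cradle x -17.3 y -0.2 (module front x 32.7) z 21.3  Fx -11.4 Fy 0.5 Fz 2.4
t 23.8 pos [566.6 245.9  21.3] yaw 100.05 tilt z [-0.004 -0.006 -1.   ] F [-11.3  -1.5   2.4] M [-0.3   2.23 -0.23] op 0.563 q [-0.3   1.   -0.34  1.7   0.58  0.55  0.75]
total tool turn [-0.005  0.005  0.003] total shift [  0.4 -23.9   1.4]
[  0.4 -23.9   1.4] [-0.005  0.005  0.003]
```

Emit:
play_rows([
  [0.3, 0, 1.5, 0.3, -0.003, 0.004, 0.002],
  [0.3, 0, 1.5, 0.3, -0.002, 0, 0],
  [0.3, 0, 1.5, 0.3, -0.002, 0, 0],
  [0.3, 0, 1.5, 0, -0.002, 0, 0],
  [0.3, 0, 1.5, 0, -0.002, 0, 0],
  [0.3, 0, 1.5, 0, -0.002, 0, 0],
  [0.3, 0, 1.5, 0, -0.002, 0, 0],
  [0.3, 0, 1.5, 0, -0.002, 0, 0],
])

```text
clock: 24.8
tool_pos: [0.5618, 0.2452, 0.0198]
eef_rot: [0.643, 0.766, -0.011, -0.004]
contact_force: [-8.2, 0.0, 2.4]
opening: 0.562
```

```bash
python3 - <<'E'
from h import *
cr()
im=snap("top","top9"); a=im[160:240,150:230,::-1]; cv2.imwrite('pics/t9c.png',cv2.resize(a,None,fx=7,fy=7,interpolation=cv2.INTER_CUBIC))
im=snap("scene","scene9"); a=im[150:220,270:360,::-1]; cv2.imwrite('pics/s9c.png',cv2.resize(a,None,fx=8,fy=8,interpolation=cv2.INTER_CUBIC))
plan([543,242.1,20],99.9,1)
cr()
E
```

```text
t 24.8 pos [561.8 245.2  19.8] yaw 99.98 tilt z [-0.019 -0.012 -1.   ] F [-8.2  0.   2.4] M [-0.19  1.48 -0.26] op 0.562 q [-0.3   1.01 -0.35  1.7   0.57  0.56  0.75]
cradle x -22.1 y 0.0 (module front x 27.9) z 19.8  Fx -8.1 Fy 1.4 Fz 2.4
t 24.9 pos [561.8 245.2  19.8] yaw 99.98 tilt z [-0.019 -0.012 -1.   ] F [-8.3 -0.6  2.6] M [-0.23  1.46 -0.22] op 0.565 q [-0.3   1.01 -0.35  1.7   0.57  0.56  0.75]
total tool turn [-0.021  0.008  0.001] total shift [  0.2 -19.1   0.2]
[  0.2 -19.1   0.2] [-0.021  0.008  0.001]
t 24.9 pos [561.8 245.2  19.8] yaw 99.98 tilt z [-0.019 -0.012 -1.   ] F [-8.3 -0.6  2.6] M [-0.23  1.46 -0.22] op 0.565 q [-0.3   1.01 -0.35  1.7   0.57  0.56  0.75]
cradle x -22.1 y 0.0 (module front x 27.9) z 19.8  Fx -8.2 Fy 0.8 Fz 2.6
```

View pics/s9c.png

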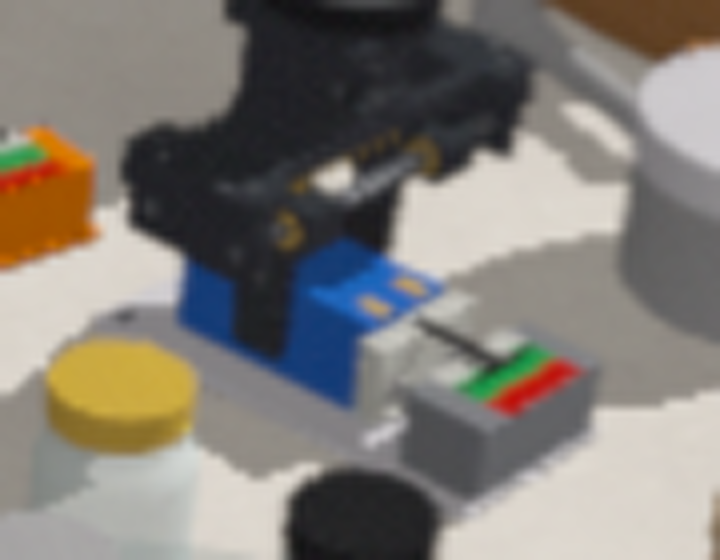

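View pics/t9c.png

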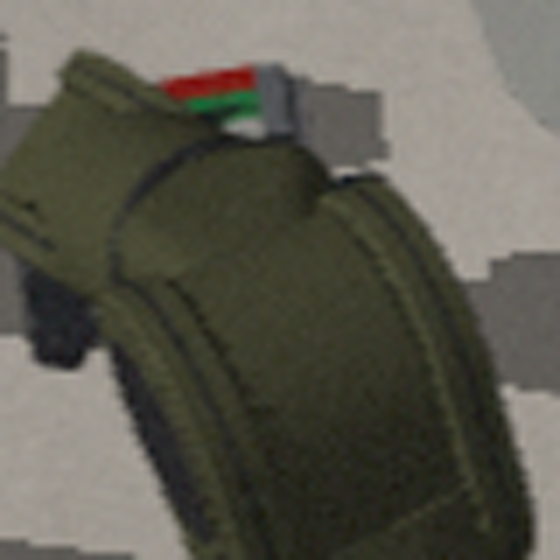

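The pointer stands in the green, measured at 12.9 mm of travel and 8.2 N. The module lies on the bed against the plate. I'll push a little further and take out the 1° tilt.

Emit:
play_rows([
  [0.3, 0, 3, 0, -0.02, 0.008, 0],
  [0.3, 0, 3, 0, -0.01, 0, 0],
  [0.3, 0, 3, 0, -0.007, 0, 0],
  [0.3, 0, 3, 0, -0.007, 0, 0],
  [0.3, 0, 2.5, 0, -0.007, 0, 0],
  [0.3, 0, 2.5, 0, -0.007, 0, 0],
  [0.3, 0, 2.5, 0, -0.007, 0, 0],
  [0.3, 0, 2.5, 0, -0.007, 0, 0],
])

```text
clock: 25.9
tool_pos: [0.5624, 0.2453, 0.0198]
eef_rot: [0.643, 0.766, 0.001, 0.007]
contact_force: [-9.4, -2.9, 4.3]
opening: 0.566
```

```bash
python3 - <<'E'
from h import *
cr();plan([543,242.1,20],99.9,1)
E
```

```text
t 25.9 pos [562.4 245.3  19.8] yaw 99.99 tilt z [ 0.012 -0.007 -1.   ] F [-9.4 -2.9  4.3] M [-0.09  2.4  -0.14] op 0.566 q [-0.32  0.99 -0.32  1.73  0.59  0.51  0.72]
cradle x -21.6 y -0.0 (module front x 28.4) z 19.8  Fx -9.8 Fy -1.3 Fz 4.3
t 25.9 pos [562.4 245.3  19.8] yaw 99.99 tilt z [ 0.012 -0.007 -1.   ] F [-9.4 -2.9  4.3] M [-0.09  2.4  -0.14] op 0.566 q [-0.32  0.99 -0.32  1.73  0.59  0.51  0.72]
total tool turn [0.011 0.009 0.002] total shift [  0.2 -19.6  -0.5]
[  0.2 -19.6  -0.5] [0.011 0.009 0.002]
```

Emit:
play_rows([
  [0.3, 0, 4, -0.3, 0.008, 0.008, 0],
  [0.3, 0, 4, -0.3, -0.003, 0.003, 0],
  [0.3, 0, 4, -0.2, -0.004, 0, 0],
  [0.3, 0, 3, 0, -0.004, 0, 0],
  [0.3, 0, 2.5, 0, -0.004, 0, 0],
  [0.3, 0, 2.5, 0, -0.004, 0, 0],
  [0.3, 0, 2.5, 0, -0.004, 0, 0],
  [0.3, 0, 2.5, 0, -0.004, 0, 0],
])

```text
clock: 26.9
tool_pos: [0.5638, 0.2456, 0.0197]
eef_rot: [0.642, 0.766, -0.008, -0.002]
contact_force: [-10.8, -2.8, 4.1]
opening: 0.564
```

```bash
python3 - <<'E'
from h import *
cr();plan([543,242.1,20],99.9,1)
E
```

```text
t 26.9 pos [563.8 245.6  19.7] yaw 100.05 tilt z [-0.014 -0.01  -1.   ] F [-10.8  -2.8   4.1] M [-0.17  1.81 -0.26] op 0.564 q [-0.3   1.01 -0.34  1.7   0.57  0.56  0.75]
cradle x -20.0 y 0.0 (module front x 30.0) z 19.7  Fx -11.1 Fy -0.9 Fz 4.1
t 26.9 pos [563.8 245.6  19.7] yaw 100.05 tilt z [-0.014 -0.01  -1.   ] F [-10.8  -2.8   4.1] M [-0.17  1.81 -0.26] op 0.564 q [-0.3   1.01 -0.34  1.7   0.57  0.56  0.75]
total tool turn [-0.015  0.008  0.003] total shift [  0.2 -21.1   0.1]
[  0.2 -21.1   0.1] [-0.015  0.008  0.003]
```

Emit:
play_rows([
  [0.3, 0, 2.5, 0, -0.012, 0.006, 0.002],
  [0.3, 0, 2.5, 0, -0.006, 0.002, 0],
  [0.3, 0, 2.5, 0, -0.005, 0.001, 0],
  [0.3, 0, 2.5, 0, -0.005, 0.001, 0],
  [0.3, 0, 2.5, 0, -0.005, 0.001, 0],
  [0.3, 0, 2.5, 0, -0.005, 0.001, 0],
  [0.3, 0, 2.5, 0, -0.005, 0.001, 0],
  [0.3, 0, 2.5, 0, -0.005, 0.001, 0],
])

```text
clock: 27.9
tool_pos: [0.5639, 0.2456, 0.0198]
eef_rot: [0.642, 0.766, -0.003, -0.0]
contact_force: [-9.9, -1.4, 4.3]
opening: 0.565
```

```bash
python3 - <<'E'
from h import *
cr();plan([543,242.1,20],99.9,1)
E
```

```text
t 27.9 pos [563.9 245.6  19.8] yaw 100.05 tilt z [-0.004 -0.004 -1.   ] F [-9.9 -1.4  4.3] M [-0.48  1.96 -0.3 ] op 0.565 q [-0.3   1.   -0.34  1.71  0.58  0.54  0.75]
cradle x -20.0 y 0.0 (module front x 30.0) z 19.8  Fx -10.0 Fy 0.4 Fz 4.3
t 27.9 pos [563.9 245.6  19.8] yaw 100.05 tilt z [-0.004 -0.004 -1.   ] F [-9.9 -1.4  4.3] M [-0.48  1.96 -0.3 ] op 0.565 q [-0.3   1.   -0.34  1.71  0.58  0.54  0.75]
total tool turn [-0.005  0.003  0.003] total shift [  0.2 -21.2  -0.1]
[  0.2 -21.2  -0.1] [-0.005  0.003  0.003]
```

```bash
python3 - <<'E'
from h import *
P=[];F=[]
for i in range(80):
    r.snapshot("wrist"); s=r.get_state(); P.append(s['tool_pos']*1000); F.append(s['contact_force'])
P=np.array(P);F=np.array(F); print('P range',np.ptp(P,axis=0),'F mean',F.mean(0),'min',F.min(0),'max',F.max(0))
cr()
for n in('scene','wrist','top'): snap(n,n+'10')
a=cv2.imread('pics/scene10.png')[150:220,270:360]; cv2.imwrite('pics/s10c.png',cv2.resize(a,None,fx=8,fy=8,interpolation=cv2.INTER_CUBIC))
# pointer from scene: black crossbar near predicted
c=np.load('pics/scene10.npz'); 
u=np.array([np.cos(YC),np.sin(YC)]); n=np.array([-np.sin(YC),np.cos(YC)])
W=lambda x,y,z:[*(O+x*u+y*n)/1000.,z/1000]
for x in(71.5,79.5,87.5): print(x,proj(c,[W(x,-12,42),W(x,12,42)]).round(1).tolist())
print('crossbar @79',proj(c,[W(78.5,-17,46),W(78.5,17,46)]).round(1).tolist())
E
```

```text
P range [0.08262638 0.07319646 0.0625411 ] F mean [-9.53867303 -1.31073607  3.69671148] min [-10.44225436  -2.51439349   2.76179302] max [-8.34314778 -0.14464264  4.80248841]
t 31.9 pos [563.9 245.6  19.7] yaw 100.05 tilt z [-0.004 -0.004 -1.   ] F [-8.8 -1.   3.5] M [-0.41  1.91 -0.28] op 0.563 q [-0.3   1.   -0.34  1.71  0.58  0.54  0.75]
cradle x -20.0 y 0.0 (module front x 30.0) z 19.7  Fx -8.9 Fy 0.5 Fz 3.5
71.5 [[329.2, 197.0], [333.7, 194.3]]
79.5 [[331.2, 198.0], [335.7, 195.3]]
87.5 [[333.3, 199.0], [337.8, 196.3]]
crossbar @79 [[330.2, 197.4], [336.6, 193.5]]
```

View pics/s10c.png

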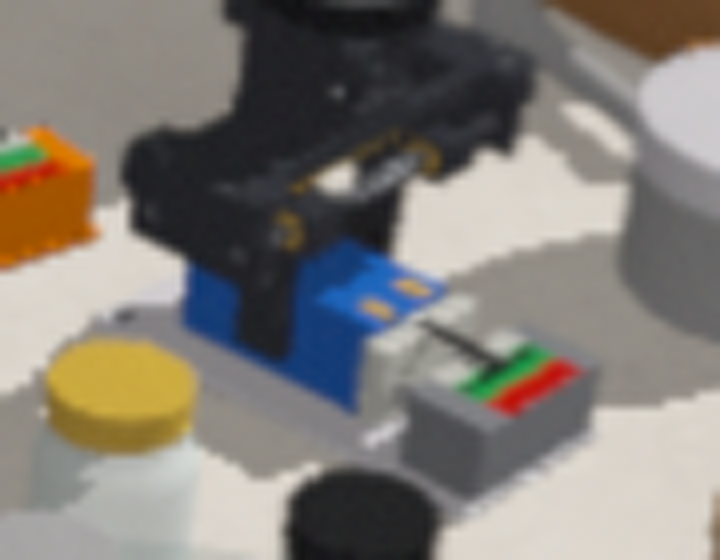

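View pics/wrist10.png

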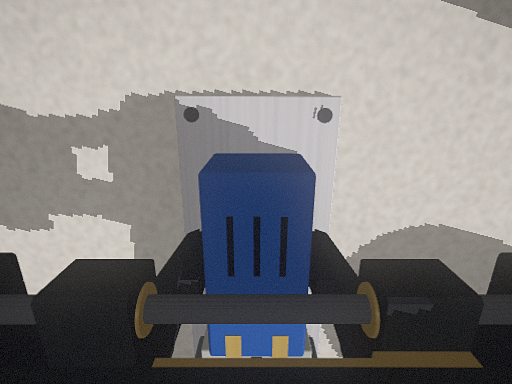

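View pics/top10.png

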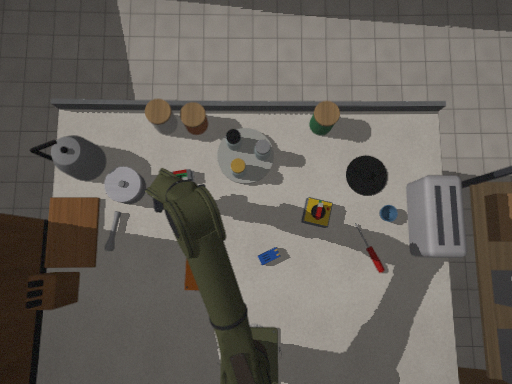

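```bash
python3 - <<'E'
import cv2,numpy as np
o=[]
for n in('scene0','scene10'):
    a=cv2.imread(f'pics/{n}.png')[180:210,310:350]; o.append(cv2.resize(a,None,fx=10,fy=10,interpolation=cv2.INTER_NEAREST))
cv2.imwrite('pics/cmp.png',np.hstack(o))
E
```

```text
(no output)
```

View pics/cmp.png

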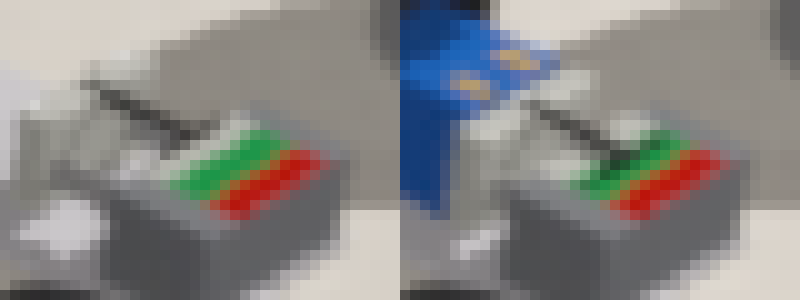

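The pointer's crossbar lies in the green: the black bar is over the green stripe at about (332,195) with red untouched ahead of it. It has held steady for 4 s (0.1 mm range, about 9.6 N). Nothing else on the counter has moved in the top view. Handing in.

```bash
python3 - <<'E'
from h import *
cr(); print(r.finish_job()); cr()
E
```

```text
t 32.05 pos [564.  245.6  19.8] yaw 100.05 tilt z [-0.004 -0.004 -1.   ] F [-9.8 -1.4  4.1] M [-0.4   1.92 -0.22] op 0.568 q [-0.3   1.   -0.34  1.71  0.58  0.54  0.75]
cradle x -19.9 y 0.0 (module front x 30.1) z 19.8  Fx -9.9 Fy 0.3 Fz 4.1
the job is handed in; nothing more can be done
None
the job is handed in; nothing more can be done
```

The isolator is off, and the blue module is held pressed against the contact plate. I handed the job in at 32 s while still holding it there.

- **Isolator:** I turned the handle anticlockwise to its end stop before touching the module. Afterwards the bar measured −13.0° against the box's −13.1°, with the white end over the green dot. The pads slipped on the bar at the stop (moment about 1.1 N m, within the wrist limit).
- **Module:** I gripped the larger blue module across its width and laid it on the aluminium bed. It was square (0.15°), central (within the roughly 2 mm calibration) and tilted about 0.3°.
- **Pressing:** the plate is pushed back about 15 mm, with a push of about 9.6 N on average. The position moved by less than 0.1 mm over 4 s, and the scene picture shows the pointer in the green.
- **Checks that disagreed slightly:** a rough pixel estimate put the plate's travel nearer 13 mm than 15. Both are well inside the 8–24 mm band. On the way in, the module briefly rubbed on the bed with about 20 N at the wrist, so I eased it up and pushed again.
- **Everything else:** the last top view showed no change in anything else I could see, though the arm hid part of the orange cradle.

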